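Jack up the mounting plate at the marked lug and hold it up

ROBOT

A 6-joint arm with a two-finger parallel gripper is mounted at the origin on the work surface; the furniture and walls round the work are solid. World frame = base frame: x ahead of the robot, y to its left, z up, the work surface at z = 0. Lengths are in mm, angles in rad, forces in N, time in s.
With the tool pointing down it reaches from about 300 to 950 mm from the base axis. Payload 3.1 kg.
Tool frame: the origin (TCP) lies at the very end of the fingers, on their centre line; the grasp point (between the pads) lies 19 mm behind it (r.grasp_offset is the distance from the TCP to the grasp point, in mm); z points along the fingers, x is the direction in which the jaws open and shut, and the axes are right-handed (so a half turn about z gives the same grasp; the last joint's range is limited). The gripper opens to 85 mm and grips with 20 to 120 N. Pads are 22 mm wide; open, the fingers measure 114 mm over their backs; the gripper's body (76 mm by 85 mm) begins 54 mm behind the grasp point. The pads swing forward as they close: fully open they stand 13 mm farther back than shut.
Start: joints at [1.144, 0.308, 1.634, -0, 1.2, -0.07], TCP at [218.324, 585.633, 231.272] pointing down, gripper open.
Joint ranges: [-3.06, 3.06], [-0.79, 1.96], [0.05, 2.63], [-1.19, 4.34], [0.05, 2.64], [-2.94, 2.94]. Speed limits (rad/s): [2.79, 2.79, 3.14, 3.14, 3.14, 3.14].

INTERFACE

Orientations are given as a unit quaternion [x, y, z, w].
In Python, from workcell import r, optics gives the robot as it stands. The module is installed in compiled form; this text tells all that it offers.
- The arm moves only by the tool drive_tool, never from a script. Its arguments are lists of equal length, an entry for each row: "slide": the shift along the tool's x, y, z in m, a list of three; "turn": the turn, a rotation vector about the tool's x, y, z in rad, a list of three; "claw": the finger opening in m, from 0 to 0.0854. A call has 1 to 5 rows; each row is the pose to reach, as a shift and turn from the pose commanded when the call began, along the tool's axes at that moment; what a row does not reach only later rows make up. A row lasts 1/10 s, in which the tool goes at most 50 mm and 8.59 degrees, less where a joint would pass 70% of its speed; a pose out of reach is approached as far as the arm can. A call with a gripper value outside its range is refused whole. The fingers move at their own pace and stop on an object; the grip force is fixed at half the most. Time passes only in rows, so rows that repeat a pose let the fingers close. It gives the time, the measured TCP pose, the force and the opening at its end, in the units of the state.
- r.state(): the state, without advancing time (a new reading comes with each control period).
- optics.read_camera(name): name is "scene" or "top" or "wrist"; returns the picture (400x640x3 uint8, red, green, blue); there is no depth.
- optics.get_calibration(name): a dict with "mtx" (3x3 intrinsics, pixels), "camera_from_world" (4x4, takes a point from world to camera coordinates); the wrist camera has in their place "mount" (4x4, takes a point from camera to tool coordinates, whose origin is the TCP and whose axes are the tool frame's). Camera axes: x right, y up, looking along -z (the intrinsics and any distortion apply to the point x, -y, -z); pixel columns grow to the right and rows downward; lengths in mm; the calibration is good to about 2 mm. A picture is of the moment at which its call begins: read the wrist's pose just before it. get_calibration takes no time and is no camera call.
- r.close_job(): hands the job in, once; it reports no verdict.
The state is a dict: "time_s": time; "joint_pos": joint angles; "qvel": joint speeds; "effort": joint torques, N m; "tool_pos": TCP position; "ee_rot": TCP orientation; "wrist_force": force on the tool from outside, world axes, zero at the start; "moment": the same for the moment, N m; "opening": opening from 0.0 (shut) to 1.0 (fully open).
Only numpy, scipy, OpenCV 4.12 (cv2) and the standard library are available. Lean on these libraries where they do the work, as an engineer would, in place of code of your own. Each camera call takes 0.05 s, during which the arm holds its last target.

TASK

I have laid the spacer ring on one of the two front lift lugs of the hinged mounting plate; the other lug only has a screw lying on it. Carry the little lever jack over, stand it flat on the bench with its saddle centred under the lug that has the ring, and let go of it; then push its pump handle all the way down so that the plate comes up, and finish while still holding the handle down, because I want to slip a shim under the plate. The ring and the screw must stay lying on their lugs, and the robot must not touch the plate itself at the end.

Things in the scene. Friction and masses are not known exactly. Their poses are not given: they have to be found in the camera images.
- unit: grey bed, 110x136 mm, fixed; carries the hinged steel plate (136 mm wide, its top 74 mm above the bench) with a grey pillow-block bearing bolted on it. Origin: centre of the bed's underside. x points from the lug side to the hinge, y along the front edge, z up. Bed front face at x=-55 mm
- plate (a joint): hinge of the plate along its back edge, rad; 0 = lying level, grows as the lugs rise (lug centres 141 mm from the hinge axis)
- lug_left (a point): centre of the underside of the round pad (32 mm dia.) below one lug, at unit x=-91, y=+45 mm, 58 mm above the bench. Each lug is a 46 mm wide, 12 mm thick steel tongue that ends 20 mm in front of this point; its flat top is 16 mm above it
- lug_right (a point): the same point of the other lug, at unit x=-91, y=-45 mm
- spacer_ring: plain metal spacer ring, 34 mm dia., 12 mm high, loose, lying within 4 mm of the centre of the top of one lug: this lug is the marked lift point. Origin: centre of its underside, z up
- screw: black cap screw, 15x44x15 mm, loose, lying on top of the other lug. Origin: centre of its underside; z up
- jack: loose lever jack, about 0.87 kg. Origin on its underside below the saddle; x = nose (goes in under the lug), z up. Foot plate x -134..+22, y -41..+69 mm, its top 16 mm above the bench, on four short rubber feet. Tall grip block behind the saddle; handle along its +y side. 
- saddle_top (a point): centre of the round saddle's flat top (38 mm dia.), above the jack's origin; 50 mm above the bench with the handle up, rising straight up by 33 mm per rad of handle travel, 20 mm in all
- jack_grip (a point): grip point in the carrying block: jack x=-66, y=-14, z=66 mm. The block is 28 mm along jack x, 24 mm along jack y, 70 mm high, top at z=86 mm: take it from above across jack y; there are 34 mm or more clear beside it on the handle side, free on the other
- jack_handle (a joint): pump handle, rad; 0 = up (springs back there when let go), 0.60 = stop, fully down. It turns about an axis along jack y through jack x=-22, y=56, z=42 mm. Pushing it down on the pad needs about 2 N at first, about 5 to 7 N with the plate on the saddle
- handle_pad (a point): centre of the top of the black pad (36x24 mm, 10 mm thick) at the handle's end, 106 mm from its axis: jack x=-114, y=56, z=94 mm with the handle up, x=-128, y=56, z=33 mm fully down. Press here from above with closed fingers
Things that resemble listed ones, but are neither listed nor needed, are in the scene too. There is more than one size of the spacer_ring; the job needs the larger.

How it is judged (in metres and radians):
On the way, in this order (a step that is already met when the one before it is completed fails the run):
1. the jack stands flat on the bench, its saddle under the lug with the ring, the handle still up and the robot off the jack (horizontal distance between saddle_top and spacer_ring below 0.012 m and height (world z) of jack below 0.004 m and angle between jack's own z axis and vertical below 0.04 rad and value of joint jack_handle below 0.12 rad and contact force between the fingers and jack below 0.3 N), for 0.2 s.
2. the plate is raised by the jack, with the handle pushed down (value of joint plate above 0.05 rad and value of joint jack_handle above 0.5 rad and contact force between jack and unit above 2 N), for 0.2 s.
At the end, for the whole second after the job is handed in: Jack flat on the bench, saddle centre within 13 mm of the ring's centre seen from above, handle past 0.5 rad and held there by the fingers, plate raised by more than 0.05 rad and carried by the jack (not the robot), ring and screw still on their lugs within 30 mm of their start (all of step 2 and horizontal distance between saddle_top and spacer_ring below 0.013 m and height (world z) of jack below 0.004 m and angle between jack's own z axis and vertical below 0.04 rad and contact force between the fingers and jack above 1 N and contact force between each of the arm, the fingers and unit below 0.3 N and distance of each of spacer_ring, screw from where it was at the start of the episode below 0.03 m and height (world z) of each of spacer_ring, screw above 0.07 m); the arm keeps its last pose, push and grip.
It fails at once if the ring or the screw is knocked off its lug (height (world z) of any of spacer_ring, screw below 0.06 m).
It also fails if it takes over 48 s, if anything falls off the work surface, if the arm or the gripper's body presses on something with over 40 N, if the wrist force passes 120 N, or if a joint passes its speed limit or range.

## Working session

There is one attempt and no reset: what is moved stays moved. The work goes in short steps, Python scripts to look and compute and a tool call to move; the robot and the scene stay as the last step left them, time stands still between calls to the robot, and variables do not carry over. Pictures are saved under pics/ and viewed, and the job is handed in when it is done.

Besides the shell and the picture viewer there is one more tool, called after "Emit:" as name(argument=value, ...) on one line, values as JSON. drive_tool: Moves the arm, as the interface text tells. Its arguments: {"type":"object","properties":{"slide":{"type":"array"},"turn":{"type":"array"},"claw":{"type":"array"}},"required":["slide","turn","claw"]}

```bash
mkdir -p pics; ls; cat > h.py <<'E'
import numpy as np, cv2
from workcell import r, optics
from scipy.spatial.transform import Rotation as R
def snap(n,f):
    im=optics.read_camera(n); cv2.imwrite('pics/'+f+'.png',im[:,:,::-1]); return im
def cam(n):
    c=optics.get_calibration(n); K=np.array(c['mtx'])
    if n=='wrist':
        s=r.state(); T=np.eye(4); T[:3,:3]=R.from_quat(s['ee_rot']).as_matrix(); T[:3,3]=s['tool_pos']
        W=T@np.array(c['mount'])
    else: W=np.linalg.inv(np.array(c['camera_from_world']))
    return K,W,c
def ray(n,px):
    K,W,c=cam(n); p=np.array(px,float).reshape(1,1,2)
    d=np.array(c.get('dist',np.zeros(5)),float)
    u=cv2.undistortPoints(p,K,d)[0,0]
    v=W[:3,:3]@np.array([u[0],-u[1],-1.]); return W[:3,3],v
def onz(n,px,z):
    o,v=ray(n,px); return o+v*(z-o[2])/v[2]
def proj(n,P):
    K,W,c=cam(n); q=np.linalg.inv(W)@np.append(P,1.); return (K@np.array([q[0],-q[1],-q[2]]))[:2]/-q[2]
E
python3 - <<'E'
from h import *
for n in('scene','top','wrist'): print(n,optics.get_calibration(n))
for n in('scene','top','wrist'): snap(n,n+'0')
print(r.state())
E
```

```text
pics
scene {'mtx': array([[500.49961976,   0.        , 313.51496424],
       [  0.        , 500.49961976, 191.72504652],
       [  0.        ,   0.        ,   1.        ]]), 'camera_from_world': array([[ 6.69017304e-01, -7.43191772e-01,  9.04636273e-03,
         4.56879385e+01],
       [ 5.73738275e-01,  5.24137032e-01,  6.29368544e-01,
        -5.15225968e+02],
       [-4.72483058e-01, -4.15868202e-01,  7.77054309e-01,
        -5.60544391e+02],
       [ 0.00000000e+00,  0.00000000e+00,  0.00000000e+00,
         1.00000000e+00]])}
top {'mtx': array([[486.74816487,   0.        , 318.31060529],
       [  0.        , 486.74816487, 197.76208136],
       [  0.        ,   0.        ,   1.        ]]), 'camera_from_world': array([[ 9.40430768e-03, -9.99945656e-01,  4.49944067e-03,
         4.36582474e+02],
       [ 9.89965092e-01,  9.94472586e-03,  1.40961765e-01,
        -4.06297939e+02],
       [-1.40998851e-01,  3.12864139e-03,  9.90004816e-01,
        -8.99821136e+02],
       [ 0.00000000e+00,  0.00000000e+00,  0.00000000e+00,
         1.00000000e+00]])}
wrist {'mtx': array([[275.4087475
[... 489 characters left out ...]
time_s': 0.15, 'joint_pos': array([ 1.14428624e+00,  3.08829067e-01,  1.63483195e+00,  1.29031216e-05,
        1.19968896e+00, -6.97247722e-02]), 'qvel': array([ 8.28899731e-04, -2.00696268e-03, -5.08082971e-03, -8.75038255e-05,
        2.01490560e-03,  2.63709564e-04]), 'effort': array([ 2.21350541e-05, -4.15792644e+01, -2.77151227e+01, -8.97576967e-06,
        6.01513224e-03,  1.85401416e-05]), 'tool_pos': array([218.07332364, 585.06975453, 230.32552811]), 'ee_rot': array([ 8.21360809e-01,  5.70408318e-01, -7.57939592e-04,  4.44538354e-04]), 'wrist_force': array([-0.57082279,  0.50536044,  0.09955464]), 'moment': array([-0.04040687, -0.03713697, -0.00416444]), 'opening': 1.002106197640407}
```

View pics/scene0.png

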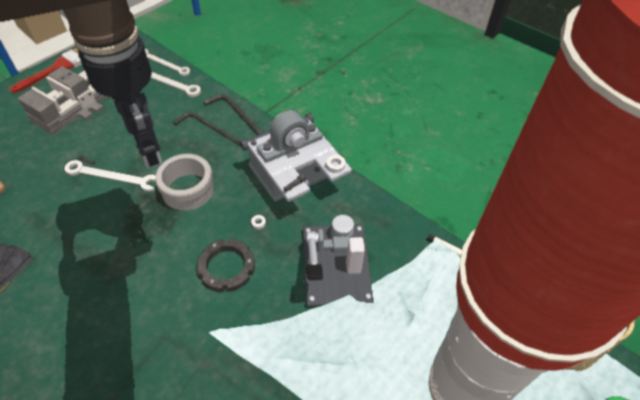

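View pics/top0.png

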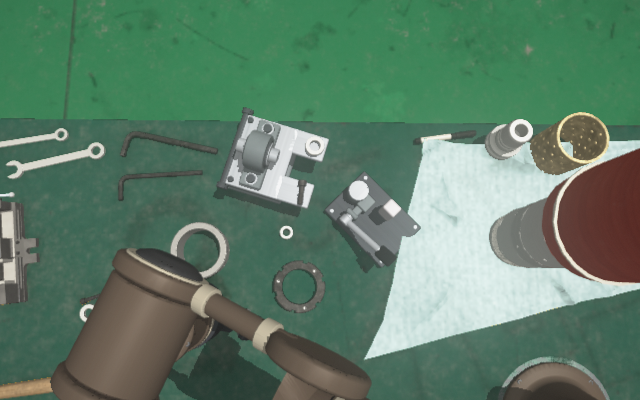

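View pics/wrist0.png

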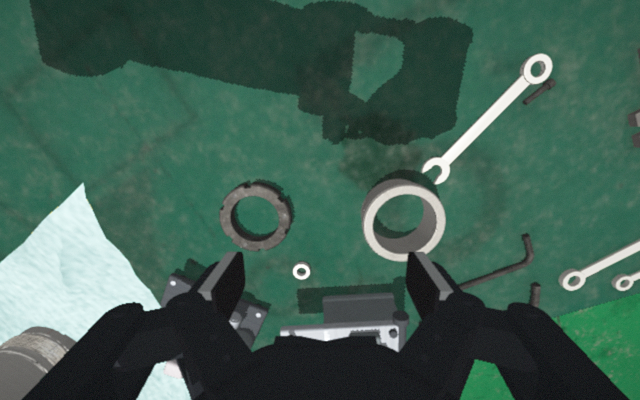

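The ring lies on the lug at about (314,146) in the top view, and the screw on the lug at about (303,192). The jack's saddle is at about (358,190) and its grip block at about (390,208). I'll zoom in to get finer pixel positions.

```bash
python3 - <<'E'
import cv2
a=cv2.imread('pics/top0.png'); cv2.imwrite('pics/topz.png',cv2.resize(a[95:285,200:435],None,fx=3.4,fy=3.1,interpolation=cv2.INTER_CUBIC)[:600])
cv2.imwrite('pics/topz.png',cv2.resize(a[95:285,200:435],None,fx=3,fy=3,interpolation=cv2.INTER_CUBIC))
a=cv2.imread('pics/scene0.png'); cv2.imwrite('pics/scenez.png',cv2.resize(a[105:310,190:400],None,fx=2.8,fy=2.8,interpolation=cv2.INTER_CUBIC))
E
```

```text
(no output)
```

View pics/topz.png

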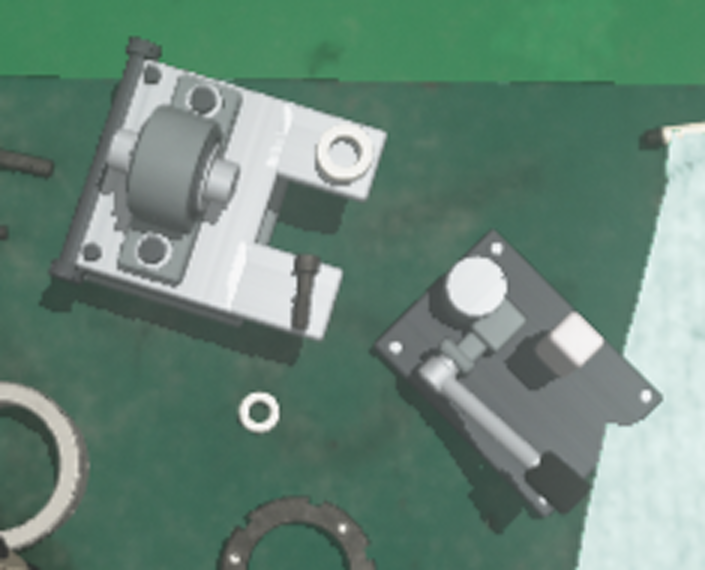

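View pics/scenez.png

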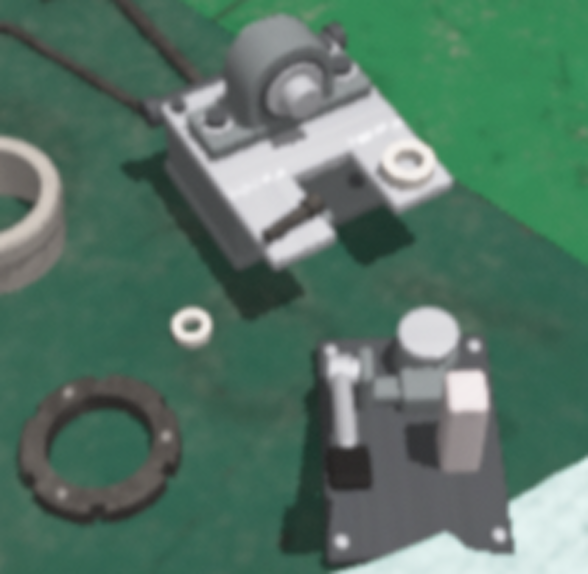

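```bash
python3 - <<'E'
from h import *
def T(X,Y,z): return onz('top',(200+X/3,95+Y/3),z)
def S(X,Y,z): return onz('scene',(190+X/2.8,105+Y/2.8),z)
ps=dict(ring=(344,153,86),saddle=(476,287,50),block=(574,341,86),nr=(493,230,16),nl=(372,345,16),bl=(550,518,16),br=(662,397,16),pad=(560,475,94),
l1=(386,132,74),l2=(366,198,74),l3=(342,268,74),l4=(322,338,74),screw=(304,292,85))
P={k:T(*v)for k,v in ps.items()}
for k,v in P.items():print(k,v.round(1))
print('scene: ring',S(407,164,86),'saddle',S(429,333,50),'block',S(467,392,86),'pad',S(349,468,94), 'l1',S(452,183,74),'l4',S(272,267,74))
ang=lambda a,b:np.degrees(np.arctan2(*(b-a)[[1,0]]))
print('jack x ang',ang(P['bl'],P['nl']),ang(P['br'],P['nr']),'y',ang(P['nr'],P['nl'])-90, ang(P['block'],P['saddle']))
print('unit y ang+... ',ang(P['l4'],P['l1']),ang(P['l3'],P['l2']))
print([np.linalg.norm(P[a]-P[b]) for a,b in(('nr','nl'),('bl','nl'),('l1','l4'))])
E
```

```text
ring [488.4 448.2  86. ]
saddle [413.  365.5  50. ]
block [375.4 310.5  86. ]
nr [455.9 351.4  16. ]
nl [380.  429.3  16. ]
bl [271.3 316.2  16. ]
br [348.5 243.9  16. ]
pad [296.1 320.8  94. ]
l1 [505.  422.6  74. ]
l2 [463.5 434.5  74. ]
l3 [420.  448.7  74. ]
l4 [377.2 460.3  74. ]
screw [403.4 471.2  85. ]
scene: ring [485.28384865 446.0246846   86.        ] saddle [412.87343493 364.42046166  50.        ] block [374.93385634 307.13540256  86.        ] pad [289.50540434 320.93304468  94.        ] l1 [501.03060217 420.18728539  74.        ] l4 [371.71976044 458.63623456  74.        ]
jack x ang 46.140881721902225 45.02395352429176 y 44.23626280969302 55.66812644020677
unit y ang+...  -16.433894655141607 -18.072350391332343
[np.float64(108.73234566709579), np.float64(156.92662436163886), np.float64(133.19135022650892)]
```

```bash
cat >> h.py <<'E'
def go(xyz,ang):
    """slide (m) / turn needed for tool-down pose with tool x at world angle ang (deg)"""
    s=r.state(); Rt=R.from_quat(s['ee_rot']).as_matrix(); d=Rt.T@(np.array(xyz)-s['tool_pos'])/1000
    a=np.radians(ang); G=np.array([[np.cos(a),np.sin(a),0],[np.sin(a),-np.cos(a),0],[0,0,-1.]])
    print('slide',d.round(4),'turn',R.from_matrix(Rt.T@G).as_rotvec().round(4),'t',s['time_s'])
E
python3 - <<'E'
from h import *
go((375.5,309,160),-45)
for p in((286,232),(415,138),(475,132)): print(onz('top',p,0))
E
```

```text
slide [-0.2036  0.2439  0.0706] turn [1.7000e-03 1.3000e-03 1.9994e+00] t 0.15
[338.15656879 502.58115295   0.        ]
[528.67035133 248.17101607   0.        ]
[542.3190559 127.5406952   0.       ]
```

Emit:
drive_tool(slide=[[-0.1, 0.12, 0.03], [-0.204, 0.244, 0.07], [-0.204, 0.244, 0.07], [-0.204, 0.244, 0.07], [-0.204, 0.244, 0.07]], turn=[[0, 0, 0.14], [0, 0, 0.28], [0, 0, 0.42], [0, 0, 0.56], [0, 0, 0.7]], claw=[0.05, 0.05, 0.05, 0.05, 0.05])

```text
time_s: 0.65
tool_pos: [339.6, 371.6, 177.4]
ee_rot: [0.968, 0.252, 0.0, 0.0]
wrist_force: [1.4, 0.9, 0.1]
opening: 0.586
```

```bash
python3 -c "
from h import *
go((375.5,309,160),-45)"
```

```text
slide [0.0008 0.0722 0.0174] turn [ 1.0000e-04 -2.0000e-04  1.2944e+00] t 0.65
```

Emit:
drive_tool(slide=[[0, 0, 0], [0, 0, 0], [0, 0, 0], [0, 0, 0], [0, 0, 0]], turn=[[0, 0, 0.14], [0, 0, 0.28], [0, 0, 0.42], [0, 0, 0.56], [0, 0, 0.7]], claw=[0.05, 0.05, 0.05, 0.05, 0.05])

```text
time_s: 1.15
tool_pos: [339.1, 373.1, 177.6]
ee_rot: [0.995, -0.096, -0.0, 0.0]
wrist_force: [-0.8, -0.2, 0.3]
opening: 0.582
```

```bash
python3 -c "
from h import *
go((375.5,309,160),-45)"
```

```text
slide [0.048  0.056  0.0176] turn [6.000e-04 2.000e-04 5.933e-01] t 1.15
```

Emit:
drive_tool(slide=[[0.024, 0.028, 0.009], [0.048, 0.056, 0.0176], [0.048, 0.056, 0.0176], [0.048, 0.056, 0.0176], [0.048, 0.056, 0.0176]], turn=[[0, 0, 0.14], [0, 0, 0.28], [0, 0, 0.42], [0, 0, 0.56], [0, 0, 0.593]], claw=[0.05, 0.05, 0.05, 0.05, 0.05])

```text
time_s: 1.65
tool_pos: [376.0, 308.9, 159.9]
ee_rot: [0.924, -0.382, -0.0, 0.0]
wrist_force: [0.3, -0.4, 0.6]
opening: 0.588
```

```bash
python3 -c "
from h import *
snap('wrist','w1');print(r.state()['tool_pos'],r.state()['opening']*85.4)
for P in ((375.5,309,86),(413,365,50),(487,447,86)):print(proj('wrist',P))
go((375.5,309,48),-45)"
```

```text
[375.9144942  309.05354787 159.98950651] 50.01906242700182
[324.99135473 214.72694129]
[310.55960304 131.07933297]
[297.00424246 -43.10659412]
slide [-0.0002  0.0003  0.112 ] turn [0.0007 0.0002 0.0033] t 1.7
```

View pics/w1.png

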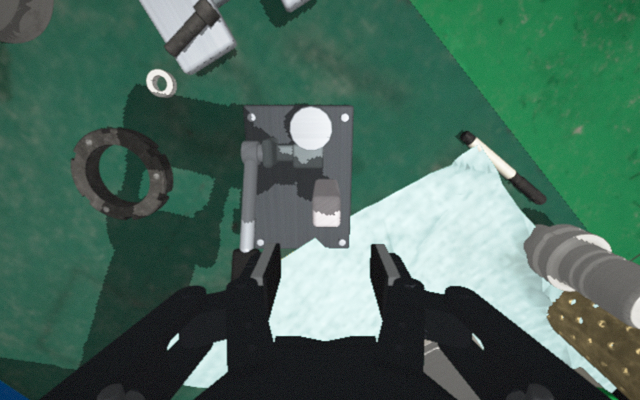

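Emit:
drive_tool(slide=[[0, 0, 0.04], [0, 0, 0.08], [0, 0, 0.1], [0, 0, 0.112], [0, 0, 0.112]], turn=[[0, 0, 0], [0, 0, 0], [0, 0, 0], [0, 0, 0], [0, 0, 0]], claw=[0.05, 0.05, 0.05, 0.05, 0.05])

```text
time_s: 2.2
tool_pos: [374.7, 308.7, 46.7]
ee_rot: [0.925, -0.379, -0.001, 0.002]
wrist_force: [0.3, -0.4, 0.2]
opening: 0.583
```

Emit:
drive_tool(slide=[[0, 0, 0], [0, 0, 0], [0, 0, 0], [0, 0, 0], [0, 0, 0]], turn=[[0, 0, 0], [0, 0, 0], [0, 0, 0], [0, 0, 0], [0, 0, 0]], claw=[0.04, 0.03, 0.02, 0.018, 0.015])

```text
time_s: 2.7
tool_pos: [377.7, 310.4, 50.0]
ee_rot: [0.925, -0.38, 0.001, -0.001]
wrist_force: [0.4, -1.9, 6.2]
opening: 0.274
```

Emit:
drive_tool(slide=[[0, 0, 0], [0, 0, 0], [0, 0, 0]], turn=[[0, 0, 0], [0, 0, 0], [0, 0, 0]], claw=[0.01, 0.01, 0.01])

```text
time_s: 3.0
tool_pos: [377.7, 310.4, 50.1]
ee_rot: [0.925, -0.38, 0.001, -0.001]
wrist_force: [1.3, -1.2, 7.2]
opening: 0.271
```

Emit:
drive_tool(slide=[[0, 0, -0.004], [0, 0, -0.01], [0, 0, -0.02], [0, 0, -0.025], [0, 0, -0.025]], turn=[[0, 0, 0], [0, 0, 0], [0, 0, 0], [0, 0, 0], [0, 0, 0]], claw=[0.01, 0.01, 0.01, 0.01, 0.01])

```text
time_s: 3.5
tool_pos: [376.6, 310.0, 74.2]
ee_rot: [0.925, -0.38, 0.001, -0.001]
wrist_force: [0.5, -0.4, -8.2]
opening: 0.272
```

```bash
python3 -c "
from h import *
snap('scene','s2');snap('wrist','w2');snap('top','t2');print(r.state()['tool_pos'],r.state()['opening']*85.4)
a=cv2.imread('pics/scene0.png')
import cv2
o=[]
for f in('s2','t2'):
  a=cv2.imread('pics/%s.png'%f);o.append(cv2.resize(a[95:310,190:440],None,fx=1.6*2,fy=1.6*2)[:, :800][:600])
  cv2.imwrite('pics/%sz.png'%f,cv2.resize(a[100:285,200:440],None,fx=3,fy=3,interpolation=2))
go((375.5,309,48),-45)"
```

```text
[375.7223723  309.33760176  73.15090834] 23.07088055608675
slide [0.0001 0.0004 0.0252] turn [0.0005 0.0001 0.0064] t 3.65
```

View pics/s2z.png

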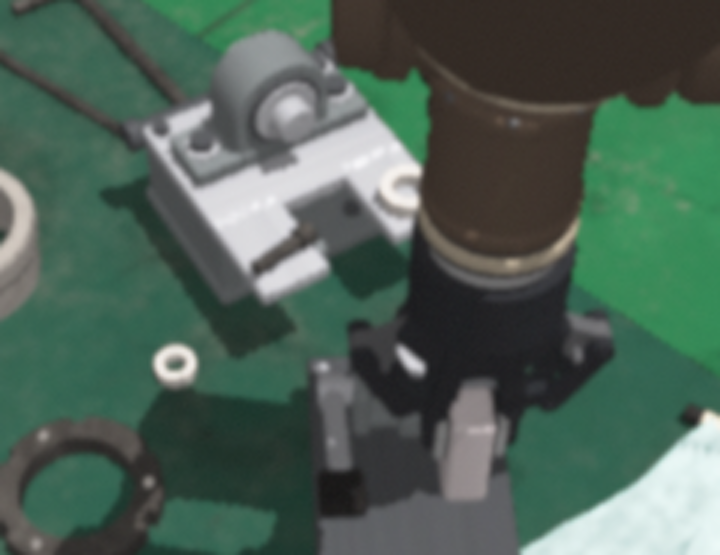

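View pics/w2.png

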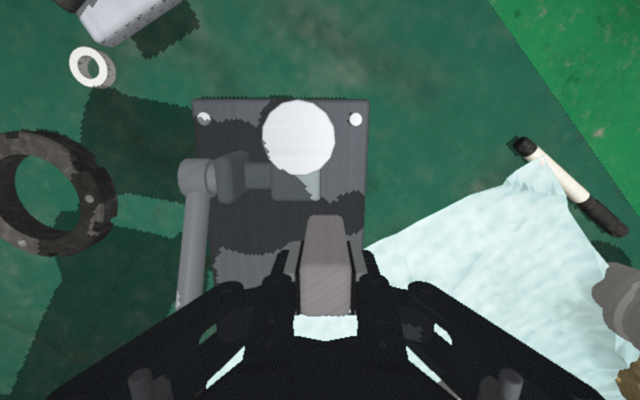

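View pics/t2z.png

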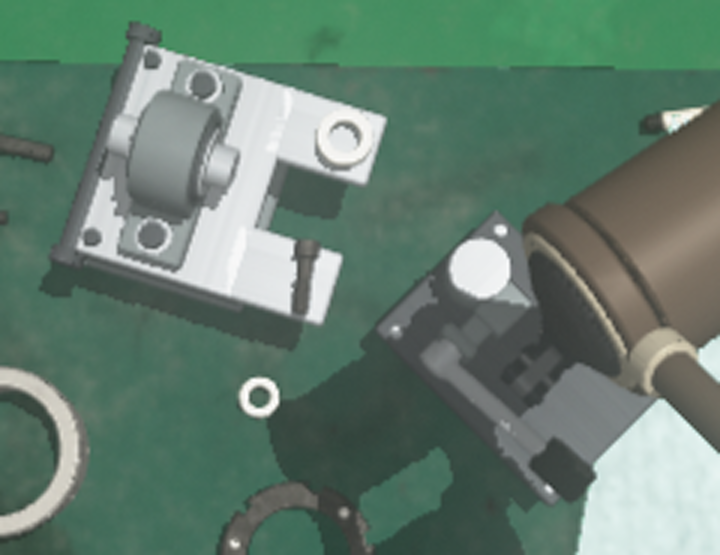

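```bash
cat >> h.py <<'E'
def saddle(im,thr=200):
    g=cv2.inRange(im,(thr,)*3,(255,)*3)
    cs,_=cv2.findContours(g,0,2)
    out=[]
    for c in cs:
        if cv2.contourArea(c)>300:
            out.append((cv2.fitEllipse(c),cv2.contourArea(c)))
    return out
E
python3 -c "
from h import *
im=cv2.imread('pics/w2.png');print(saddle(im[:220,:400]))
s=r.state();Rt=R.from_quat(s['ee_rot']).as_matrix()
for px in((299,137),):
  p=onz('wrist',px,74);print(p,Rt.T@(p-s['tool_pos']))
# foot plate nose edge and screws z=16+24
for px in((204,119),(355,119),(192,100),(368,100)): print(px,Rt.T@(onz('wrist',px,40)-s['tool_pos']))
imt=cv2.imread('pics/t2.png');
p=onz('top',(200+480/3,100+268/3),74);print(p,Rt.T@(p-s['tool_pos']))
print(onz('top',(200+344/3,100+138/3),86))
im0=cv2.imread('pics/top0.png')
print(saddle(im0[130:165,295:335],200))
ims=cv2.imread('pics/scene0.png')
print(saddle(ims[145:180,315:355],200))
"
```

```text
[(((298.6153564453125, 137.03921508789062), (69.3299789428711, 73.31681060791016), 156.74801635742188), 3978.0), (((87.84481811523438, 66.35272216796875), (32.61491775512695, 41.75135803222656), 140.883056640625), 1063.5)]
[413.07114015 366.03497827  74.        ] [-13.2542331  -66.58669255  -0.88408086]
(204, 119) [-74.20075367 -75.50091218  33.11730472]
(355, 119) [ 18.11534306 -75.51693174  33.10783465]
(192, 100) [-80.0276325  -86.39233581  33.11195664]
(368, 100) [ 25.56815543 -86.40535433  33.10112719]
[411.6650127  365.13918406  74.        ] [-13.62553977 -64.96133961  -0.88315558]
[488.42920694 448.19112623  86.        ]
[(((14.868978500366211, 14.434104919433594), (23.76139259338379, 36.71664810180664), 110.86116790771484), 560.5)]
[(((16.371000289916992, 15.124613761901855), (20.66145133972168, 37.247352600097656), 134.12486267089844), 498.5)]
```

```bash
python3 -c "
from h import *
go((461.7,318.2,73),-17)"
```

```text
slide [ 0.055  -0.0667  0.0001] turn [ 5.000e-04  2.000e-04 -4.823e-01] t 3.65
```

Emit:
drive_tool(slide=[[0.012, -0.01, 0], [0.024, -0.02, 0], [0.035, -0.035, 0], [0.046, -0.05, 0], [0.055, -0.067, 0]], turn=[[0, 0, -0.1], [0, 0, -0.2], [0, 0, -0.3], [0, 0, -0.4], [0, 0, -0.482]], claw=[0.01, 0.01, 0.01, 0.01, 0.01])

```text
time_s: 4.15
tool_pos: [462.3, 318.0, 72.4]
ee_rot: [0.989, -0.146, -0.001, 0.001]
wrist_force: [-0.1, 0.6, -8.7]
opening: 0.27
```

Emit:
drive_tool(slide=[[0, 0, 0], [0, 0, 0]], turn=[[0, 0, 0], [0, 0, 0]], claw=[0.01, 0.01])

```text
time_s: 4.35
tool_pos: [461.9, 318.3, 72.7]
ee_rot: [0.989, -0.149, -0.001, 0.0]
wrist_force: [-0.9, 0.2, -9.2]
opening: 0.272
```

```bash
python3 -c "
from h import *
snap('wrist','w3');snap('top','t3')
a=cv2.imread('pics/t3.png');cv2.imwrite('pics/t3z.png',cv2.resize(a[100:285,200:440],None,fx=3,fy=3,interpolation=2))
print(r.state())
go((461.7,318.2,73),-17)"
```

```text
{'time_s': 4.45, 'joint_pos': array([5.26108001e-01, 3.89806480e-01, 1.88986498e+00, 1.24539546e-04,
       8.65244468e-01, 8.23549392e-01]), 'qvel': array([ 0.00170177, -0.0077617 ,  0.00936543, -0.00183286, -0.00469921,
       -0.00304967]), 'effort': array([-1.71058606e-01, -4.40185225e+01, -2.56428963e+01,  1.84025620e-01,
       -1.71356817e-02,  7.04977210e-03]), 'tool_pos': array([460.56989785, 317.79058261,  72.33438554]), 'ee_rot': array([ 0.98895408, -0.14821288, -0.001327  ,  0.00100117]), 'wrist_force': array([-8.25432930e-01, -8.01261007e-03, -8.47994574e+00]), 'moment': array([-0.21960917, -0.13398466,  0.0227745 ]), 'opening': 0.26940122541746087}
slide [ 0.001  -0.0007 -0.0007] turn [ 0.0024  0.0023 -0.0008] t 4.45
```

View pics/w3.png

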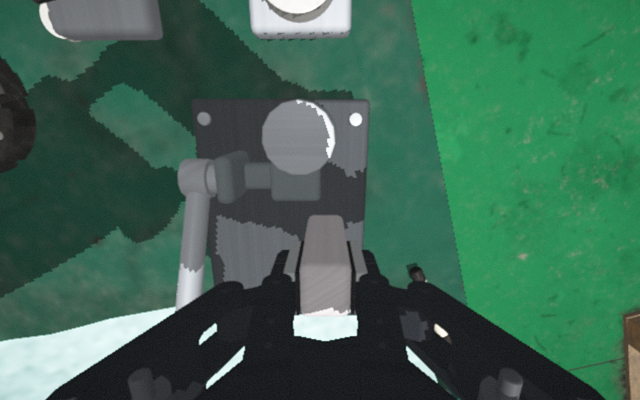

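View pics/t3z.png

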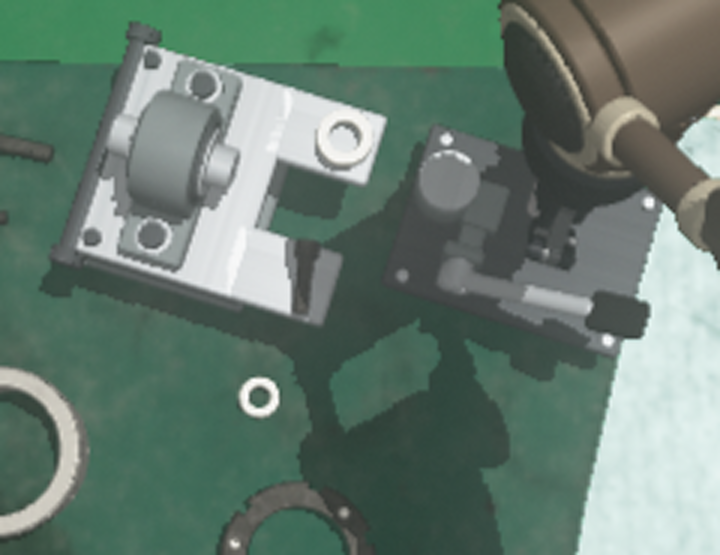

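```bash
python3 -c "
from h import *
a=onz('top',(200+449/3,100+180/3),73.5);b=onz('top',(200+344/3,100+138/3),86)
s=r.state();Rt=R.from_quat(s['ee_rot']).as_matrix()
print(a,b,'top: tool frame needed',Rt.T@(b-a))
print('front edge tool',[Rt.T@(onz('wrist',p,74)-s['tool_pos']) for p in((252,28),(352,28))])
print('saddle', Rt.T@(onz('wrist',(299,137),73.5)-s['tool_pos']))
im=cv2.imread('pics/w3.png');cv2.imwrite('pics/w3z.png',cv2.resize(im[0:60,230:370],None,fx=5,fy=5))
"
```

```text
[465.96265778 383.88259857  73.5       ] [488.42920694 448.19112623  86.        ] top: tool frame needed [  2.59801342 -68.03943282 -12.66761492]
front edge tool [array([ -32.66270081, -114.27848313,   -1.86083767]), array([  12.24484715, -114.2582103 ,   -1.96533118])]
saddle [-12.88698153 -66.62282069  -1.2937563 ]
```

View pics/w3z.png

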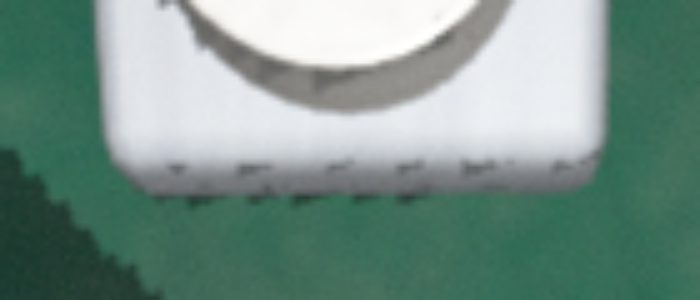

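```bash
python3 -c "
from h import *
s=r.state();Rt=R.from_quat(s['ee_rot']).as_matrix()
A=Rt.T@(onz('wrist',(299,22.4),74)-s['tool_pos']);B=Rt.T@(onz('wrist',(298.4,13),86)-s['tool_pos'])
S=Rt.T@(onz('wrist',(299,137),73.5)-s['tool_pos']);print(A-S-[0,17,0],B-S-[0,17,0])
"
```

```text
[  1.39820006 -66.83595959  -0.62154791] [  2.23125908 -66.54837182 -12.62287091]
```

Emit:
drive_tool(slide=[[0, 0, 0.005], [0, 0, 0.01], [0, 0, 0.015], [0, 0, 0.0185], [0, 0, 0.0185]], turn=[[0, 0, 0], [0, 0, 0], [0, 0, 0], [0, 0, 0], [0, 0, 0]], claw=[0.01, 0.01, 0.01, 0.01, 0.01])

```text
time_s: 4.95
tool_pos: [461.4, 318.1, 53.8]
ee_rot: [0.989, -0.148, -0.001, 0.001]
wrist_force: [0.4, 0.3, -8.2]
opening: 0.271
```

```bash
python3 -c "
from h import *
snap('scene','s4')
a=cv2.imread('pics/s4.png');cv2.imwrite('pics/s4z.png',cv2.resize(a[100:300,220:440],None,fx=3,fy=3,interpolation=2))
print(r.state()['tool_pos'],r.state()['wrist_force'])"
```

```text
[461.75964853 318.3200662   54.25960623] [-0.06827817  0.55665471 -8.21944928]
```

View pics/s4z.png

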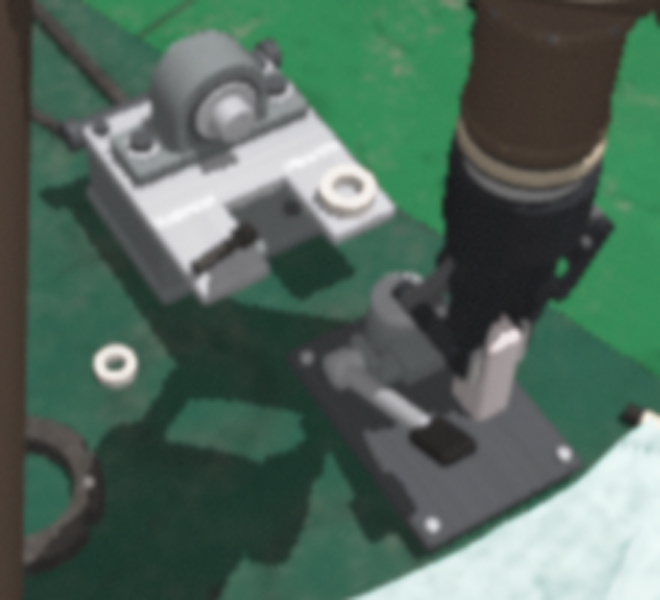

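Emit:
drive_tool(slide=[[0.0017, -0.014, 0.0005], [0.0017, -0.028, 0.0005], [0.0017, -0.04, 0.0005], [0.0017, -0.05, 0.0005], [0.0017, -0.05, 0.0005]], turn=[[0, 0, 0], [0, 0, 0], [0, 0, 0], [0, 0, 0], [0, 0, 0]], claw=[0.01, 0.01, 0.01, 0.01, 0.01])

```text
time_s: 5.5
tool_pos: [479.6, 368.3, 54.8]
ee_rot: [0.989, -0.147, 0.001, -0.001]
wrist_force: [0.0, 0.6, -8.2]
opening: 0.273
```

Emit:
drive_tool(slide=[[0, -0.006, 0], [0, -0.012, 0], [0, -0.017, 0], [0, -0.017, 0]], turn=[[0, 0, 0], [0, 0, 0], [0, 0, 0], [0, 0, 0]], claw=[0.01, 0.01, 0.01, 0.01])

```text
time_s: 5.9
tool_pos: [484.0, 382.9, 54.5]
ee_rot: [0.989, -0.148, 0.0, -0.001]
wrist_force: [0.3, -0.0, -8.1]
opening: 0.277
```

```bash
python3 -c "
from h import *
snap('scene','s5');snap('wrist','w5');snap('top','t5')
a=cv2.imread('pics/s5.png');cv2.imwrite('pics/s5z.png',cv2.resize(a[100:300,220:440],None,fx=3,fy=3,interpolation=2))
s=r.state();print(s['tool_pos'],s['wrist_force'])
Rt=R.from_quat(s['ee_rot']).as_matrix()
print('saddle now pred',Rt@[-13.2,-66.3,-1]+s['tool_pos'])"
```

```text
[483.21441846 381.7807232   54.17126283] [ 0.69712975 -0.28462261 -8.78642197]
saddle now pred [489.98962707 449.04226094  55.12629638]
```

View pics/s5z.png

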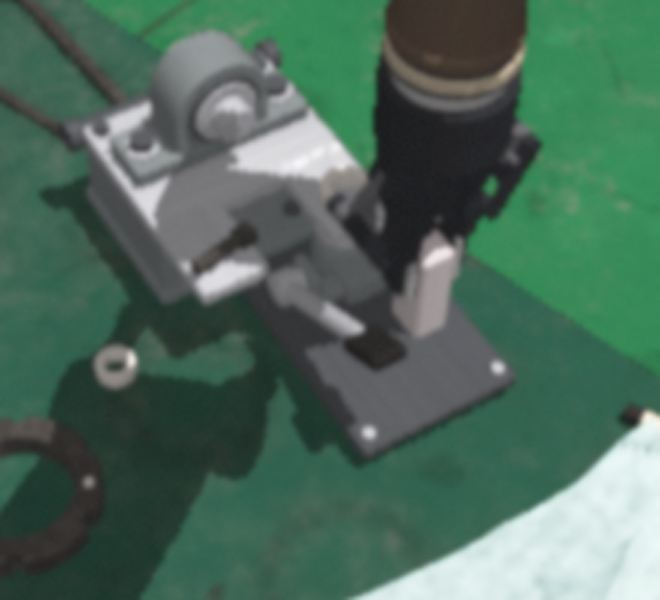

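View pics/w5.png

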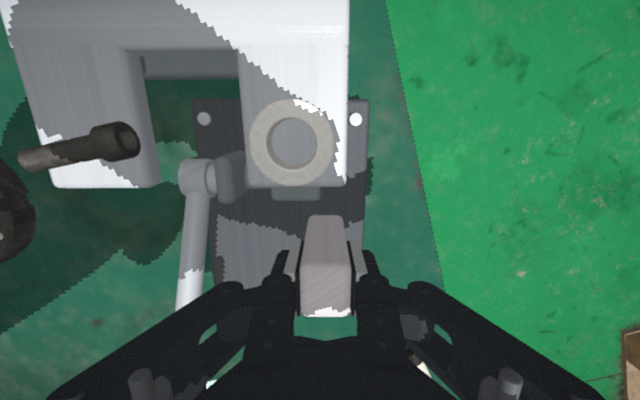

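```bash
python3 -c "
from h import *
s=r.state();Rt=R.from_quat(s['ee_rot']).as_matrix()
for p in((291,141),(292.5,143)): print(onz('wrist',p,86),Rt.T@(onz('wrist',p,86)-s['tool_pos']))
im=cv2.imread('pics/t5.png');cv2.imwrite('pics/t5z.png',cv2.resize(im[100:285,200:440],None,fx=3,fy=3,interpolation=2))
"
```

```text
[490.04547274 449.45148415  86.        ] [-13.2773458  -66.68452235 -31.87397476]
[490.36039836 448.54775279  86.        ] [-12.71179881 -65.9124699  -31.87359818]
```

View pics/t5z.png

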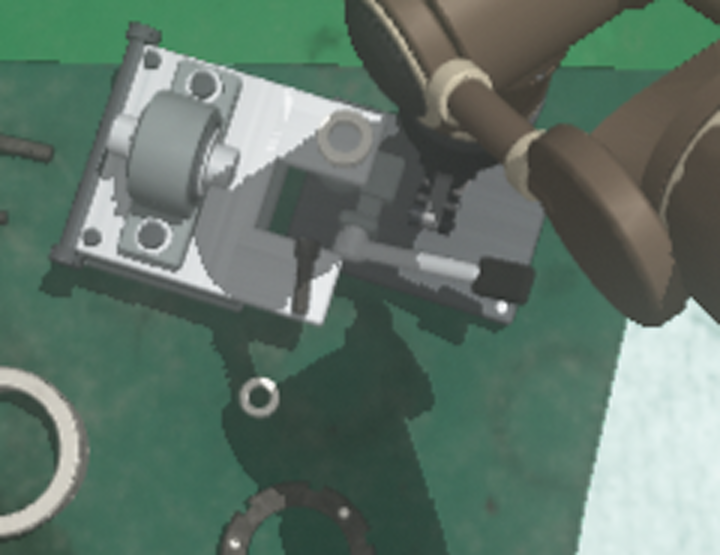

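Emit:
drive_tool(slide=[[0, 0, 0.002], [0, 0, 0.004], [0, 0, 0.0045], [0, 0, 0.0045]], turn=[[0, 0, 0], [0, 0, 0], [0, 0, 0], [0, 0, 0]], claw=[0.01, 0.01, 0.01, 0.01])

```text
time_s: 6.45
tool_pos: [483.5, 381.9, 50.3]
ee_rot: [0.989, -0.148, -0.0, 0.0]
wrist_force: [-1.7, -2.0, -4.4]
opening: 0.272
```

Emit:
drive_tool(slide=[[0, 0, 0.0006], [0, 0, 0.0012], [0, 0, 0.0012]], turn=[[0, 0, 0], [0, 0, 0], [0, 0, 0]], claw=[0.01, 0.01, 0.01])

```text
time_s: 6.75
tool_pos: [483.6, 381.9, 50.1]
ee_rot: [0.989, -0.148, -0.0, 0.0]
wrist_force: [-3.3, -5.2, 3.7]
opening: 0.273
```

Emit:
drive_tool(slide=[[0, 0, 0], [0, 0, 0], [0, 0, 0], [0, 0, 0], [0, 0, 0]], turn=[[0, 0, 0], [0, 0, 0], [0, 0, 0], [0, 0, 0], [0, 0, 0]], claw=[0.024, 0.028, 0.034, 0.042, 0.048])

```text
time_s: 7.25
tool_pos: [483.9, 382.5, 48.9]
ee_rot: [0.989, -0.148, 0.0, -0.0]
wrist_force: [0.8, -0.0, -0.9]
opening: 0.566
```

```bash
python3 -c "
from h import *
snap('wrist','w6')
s=r.state();print(s)"
```

```text
{'time_s': 7.3, 'joint_pos': array([5.98223607e-01, 5.13447661e-01, 1.75979777e+00, 7.98146764e-05,
       8.67584286e-01, 8.95227044e-01]), 'qvel': array([-0.00432183,  0.00258221,  0.00609043,  0.00027085,  0.00168627,
       -0.00019304]), 'effort': array([ 1.80174051e-03, -4.44142842e+01, -2.20282835e+01,  1.27780520e-03,
       -1.09876186e-02,  1.51139875e-04]), 'tool_pos': array([483.77508372, 382.37358916,  48.7737789 ]), 'ee_rot': array([ 9.88989979e-01, -1.47982008e-01,  2.59282710e-04, -2.81455320e-04]), 'wrist_force': array([0.36177448, 0.93972553, 0.573344  ]), 'moment': array([ 0.02293659, -0.02524535, -0.02965931]), 'opening': 0.5633485253242485}
```

View pics/w6.png

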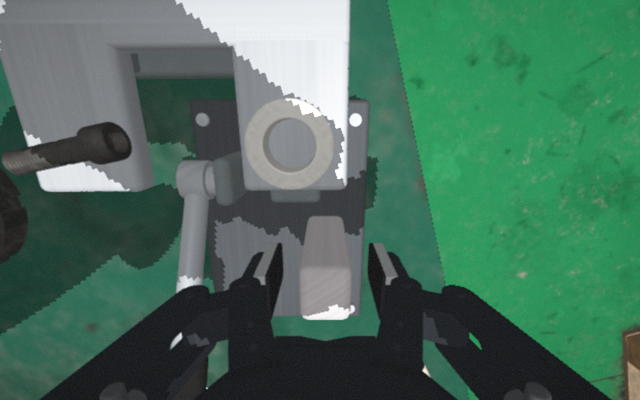

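Emit:
drive_tool(slide=[[0, 0, -0.01], [0, 0, -0.03], [0, 0, -0.06], [0, 0, -0.09], [0, 0, -0.09]], turn=[[0, 0, 0], [0, 0, 0], [0, 0, 0], [0, 0, 0], [0, 0, 0]], claw=[0.048, 0.048, 0.048, 0.048, 0.048])

```text
time_s: 7.8
tool_pos: [487.1, 384.7, 144.8]
ee_rot: [0.989, -0.148, 0.004, -0.004]
wrist_force: [0.5, 0.7, 0.5]
opening: 0.565
```

```bash
python3 -c "
from h import *
snap('wrist','w7')
print(r.state()['tool_pos'],r.state()['wrist_force'])
for P in ((403.1,356.7,94),(490,449.3,86)):print(proj('wrist',P))
go((403.1,356.7,125),-17)"
```

```text
[485.6771135  383.65773296 142.37854371] [-0.20257953 -0.02430808 -0.43170279]
[234.93032506 285.06064473]
[303.06484715 136.83414045]
slide [-0.0712  0.05    0.0168] turn [-0.0056 -0.0045 -0.0003] t 7.85
```

View pics/w7.png

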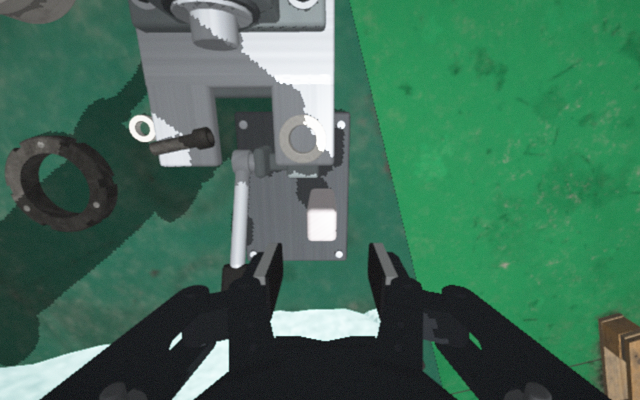

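Emit:
drive_tool(slide=[[-0.03, 0.02, 0], [-0.06, 0.042, 0.005], [-0.072, 0.05, 0.015], [-0.072, 0.05, 0.017], [-0.072, 0.05, 0.017]], turn=[[0, 0, 0], [0, 0, 0], [0, 0, 0], [0, 0, 0], [0, 0, 0]], claw=[0.03, 0.015, 0.005, 0, 0])

```text
time_s: 8.35
tool_pos: [399.8, 355.2, 120.8]
ee_rot: [0.989, -0.148, -0.0, 0.0]
wrist_force: [0.6, 0.4, 0.4]
opening: -0.0
```

Emit:
drive_tool(slide=[[0, 0, 0], [0, 0, 0]], turn=[[0, 0, 0], [0, 0, 0]], claw=[0, 0])

```text
time_s: 8.55
tool_pos: [401.5, 356.1, 122.1]
ee_rot: [0.989, -0.148, 0.001, -0.001]
wrist_force: [0.5, 0.1, -0.1]
opening: -0.0
```

```bash
python3 -c "
from h import *
snap('wrist','w8');snap('scene','s8');snap('top','t8')
a=cv2.imread('pics/s8.png');cv2.imwrite('pics/s8z.png',cv2.resize(a[100:300,220:440],None,fx=3,fy=3,interpolation=2))
s=r.state();print(s['tool_pos'],s['wrist_force'],s['opening'])
for P in ((403.1,356.7,94),(490,449.3,86)):print(proj('wrist',P))
go((403.1,356.7,100),-17)"
```

```text
[400.81614912 355.68931097 121.90317011] [0.78492269 0.49061592 0.07985198] -0.004645671580523286
[327.56908154 234.37261716]
[424.53391368  46.68077022]
slide [ 0.0019 -0.0016  0.0219] turn [-0.0007 -0.0005 -0.0007] t 8.7
```

View pics/w8.png

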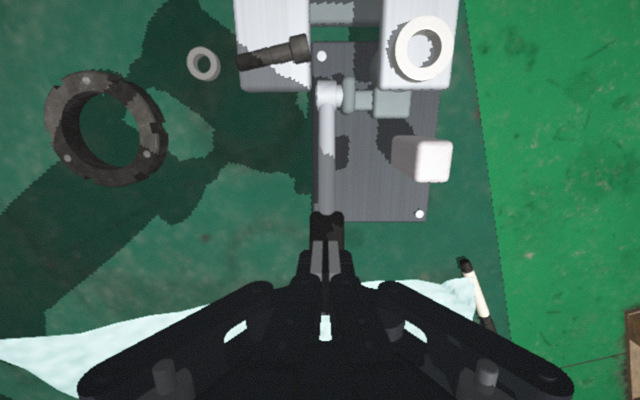

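View pics/s8z.png

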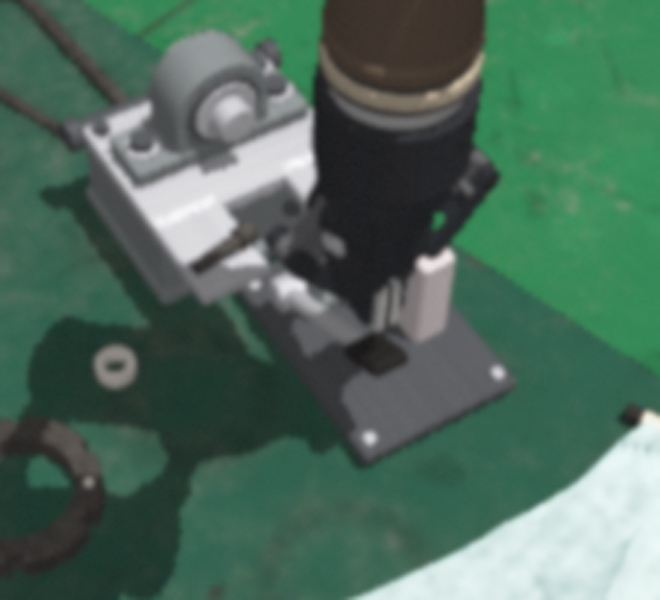

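Emit:
drive_tool(slide=[[0.002, 0, 0.012], [0.002, 0, 0.024], [0.002, 0.002, 0.028], [0.002, 0.004, 0.034], [0.002, 0.006, 0.04]], turn=[[0, 0, 0], [0, 0, 0], [0, 0, 0], [0, 0, 0], [0, 0, 0]], claw=[0, 0, 0, 0, 0])

```text
time_s: 9.2
tool_pos: [399.9, 348.6, 81.2]
ee_rot: [0.989, -0.148, -0.0, 0.0]
wrist_force: [-0.5, -1.0, 3.7]
opening: 0.0
```

```bash
python3 -c "
from h import *
snap('wrist','w9')
s=r.state();print(s['tool_pos'],s['wrist_force'],s['opening'])
print(proj('wrist',(490,449.3,86)))
go((399.0,343.3,33),-17)"
```

```text
[399.33743453 348.0203918   80.16039532] [1.00254695 0.37599948 1.36368701] -0.0014809694085809563
[4.58983151e+02 3.69965388e-01]
slide [0.0011 0.0045 0.0472] turn [ 0.0019  0.001  -0.0003] t 9.25
```

View pics/w9.png

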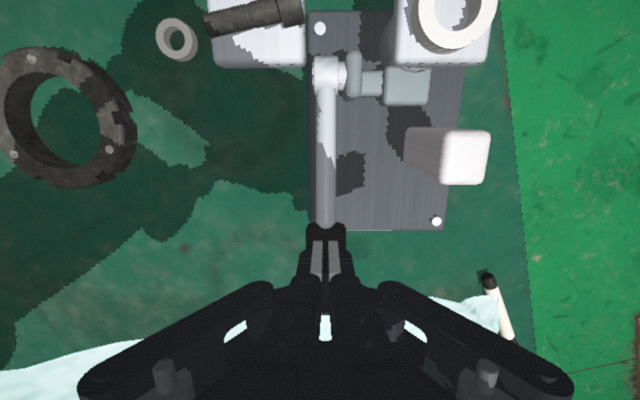

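Emit:
drive_tool(slide=[[0.001, 0.002, 0.007], [0.001, 0.003, 0.014], [0.001, 0.004, 0.021], [0.001, 0.0045, 0.028], [0.001, 0.0045, 0.034]], turn=[[0, 0, 0], [0, 0, 0], [0, 0, 0], [0, 0, 0], [0, 0, 0]], claw=[0, 0, 0, 0, 0])

```text
time_s: 9.75
tool_pos: [399.0, 342.8, 47.1]
ee_rot: [0.989, -0.148, -0.001, 0.002]
wrist_force: [-1.4, -4.9, 7.6]
opening: 0.002
```

Emit:
drive_tool(slide=[[0, 0, 0.005], [0, 0, 0.01], [0, 0, 0.014], [0, 0, 0.016], [0, 0, 0.016]], turn=[[0, 0, 0], [0, 0, 0], [0, 0, 0], [0, 0, 0], [0, 0, 0]], claw=[0, 0, 0, 0, 0])

```text
time_s: 10.25
tool_pos: [399.2, 343.2, 33.0]
ee_rot: [0.989, -0.148, -0.001, 0.002]
wrist_force: [-3.9, -6.7, 17.6]
opening: -0.0
```

```bash
python3 -c "
from h import *
snap('wrist','w10');snap('scene','s10');snap('top','t10')
a=cv2.imread('pics/s10.png');cv2.imwrite('pics/s10z.png',cv2.resize(a[100:300,220:440],None,fx=3,fy=3,interpolation=2))
a=cv2.imread('pics/t10.png');cv2.imwrite('pics/t10z.png',cv2.resize(a[100:285,200:440],None,fx=3,fy=3,interpolation=2))
s=r.state();print(s['tool_pos'],s['wrist_force'],s['opening'])
go((399.0,343.3,33),-17)"
```

```text
[399.20088049 343.14206092  33.03401845] [-3.90431621 -6.45451422 17.10745793] 0.0009122247221659814
slide [-0.0002 -0.0001  0.    ] turn [0.0037 0.0012 0.0005] t 10.4
```

View pics/s10z.png

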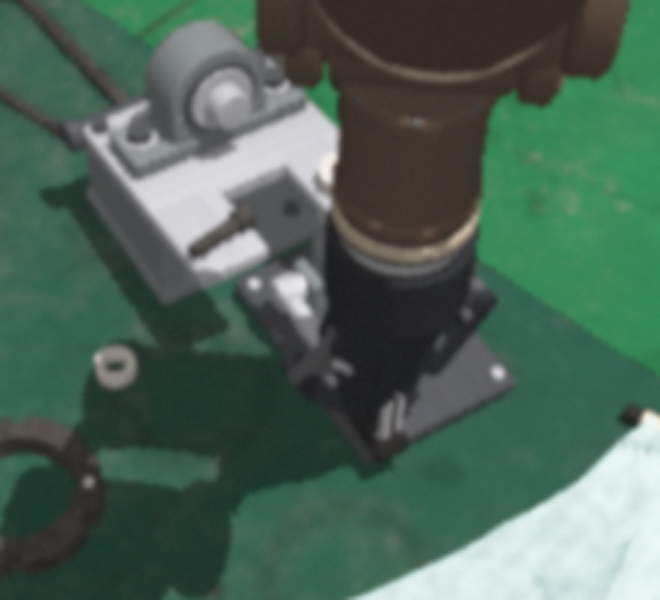

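View pics/t10z.png

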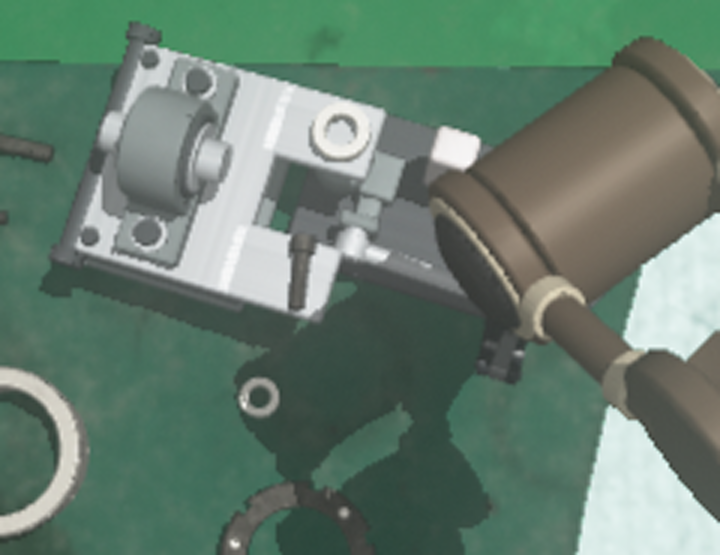

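View pics/w10.png

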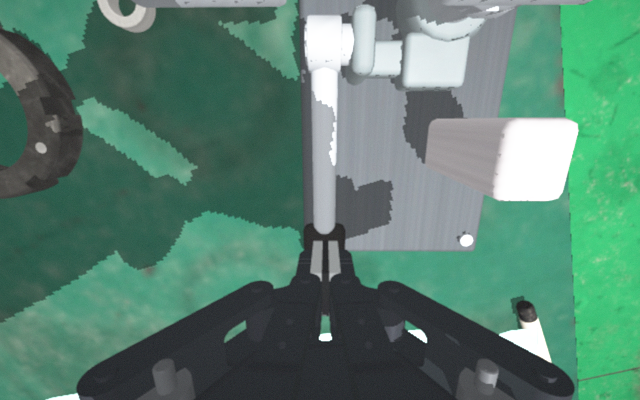

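```bash
python3 -c "
from h import *
T=lambda f,x,y,z:onz('top',(200+x/3,100+y/3),z)
print('block',T('t10',455,147,86),'ring',T('',341,132,106))
s=r.state()
print('rear screw w10',onz('wrist',(466,240),16.5))
# expected screw position from w7: pose then approx
S=np.array(s['tool_pos']);print(s['wrist_force'],s['tool_pos'])
K,W,c=cam('wrist')
def at(pos,px,z):
    o,v=ray('wrist',px);o=o-np.array(s['tool_pos'])+pos;return o+v*(z-o[2])/v[2]
print('w8',at(np.array([400.8,355.7,121.9]),(419,214),16.5),'w9',at(np.array([399.3,348.0,80.2]),(437,221),16.5))
"
```

```text
block [483.56269641 381.11828765  86.        ] ring [486.99343198 449.8891413  106.        ]
rear screw w10 [484.94056598 319.70503323  16.5       ]
[-3.90431621 -6.45451422 17.10745793] [399.20088049 343.14206092  33.03401845]
w8 [483.31772894 319.42134591  16.5       ] w9 [484.23242971 319.78021326  16.5       ]
```

Emit:
drive_tool(slide=[[0, 0.0005, 0], [0, 0.001, 0], [0, 0.001, 0], [0, 0.001, 0], [0, 0.001, 0]], turn=[[0, 0, 0], [0, 0, 0], [0, 0, 0], [0, 0, 0], [0, 0, 0]], claw=[0, 0, 0, 0, 0])

```text
time_s: 10.9
tool_pos: [399.2, 343.1, 33.1]
ee_rot: [0.989, -0.148, -0.001, 0.001]
wrist_force: [-4.6, -3.2, 16.4]
opening: -0.002
```

```bash
python3 -c "
from h import *
im=snap('top','t11');cv2.imwrite('pics/t11z.png',cv2.resize(im[100:285,200:440,::-1],None,fx=3,fy=3,interpolation=2))
s=r.state();print(s['tool_pos'],s['wrist_force'])"
```

```text
[399.20083721 343.06684885  33.15406777] [-3.95692498 -2.84123946 16.09650627]
```

View pics/t11z.png

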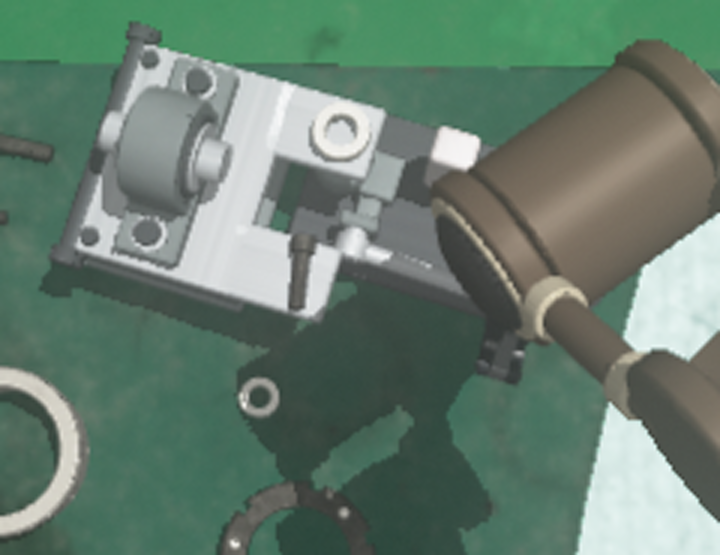

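The hold is steady: the ring is on its lug at about (341,132), the screw at about (301,270), the plate is up and the handle is held down.

```bash
python3 -c "
from h import *
print(r.close_job())"
```

```text
the job is handed in; nothing more can be done
None
```

The jack is standing under the lug with the ring, and I handed the job in at about 11 s with the plate raised and the fingers still holding the handle down. The interface gives no verdict, so what follows is from my own last checks.

- **Placing the jack:** I took the jack by its block and slid it in about 4 mm above the bench. Just before I set it down, the ring measured within about 1 mm of the saddle centre. I then let go and backed off before touching the handle.
- **Handle:** The fingertips stopped at z = 33 mm, which is the pad height you gave for fully down. They hold the handle with about 16 N downward and about 5 N sideways.
- **Plate, ring and screw:** The pictures show the plate up and both parts still lying on their lugs. I did not measure the plate angle directly, and inferred it from the handle being fully down.
- **Jack position after the lift:** The jack moved less than 2 mm during the push. The top camera reads 1–2 mm off the wrist camera. Allowing for that, the ring is about 2–3 mm from the saddle centre seen from above.
- **Clearance:** In the pictures the robot touches only the handle pad, not the plate or the unit.

No check failed.

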